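# Make up the medal-striking stack on the press plate

### The arm

A 6-joint arm with a two-finger parallel gripper is mounted at the origin on the work surface. World frame = base frame: x ahead of the robot, y to its left, z up, the work surface at z = 0. Lengths are in m, angles in degrees, forces in N, time in s.
With the tool pointing down it reaches from about 0.25 to 0.725 m from the base axis. Payload 9.7 kg.
Tool frame: the origin (TCP) lies midway between the tips of the shut fingers; the grasp point (between the pads) lies 19 mm behind it; z points along the fingers, y is the line along which they close (so a half turn about z gives the same grasp; the last joint's range is limited). The gripper opens to 85 mm and grips with 20 to 120 N. Pads are 22 mm wide; open, the fingers measure 114 mm over their backs; the gripper's body (76 mm by 85 mm) begins 54 mm behind the grasp point. The pads swing forward as they close: fully open they stand 13 mm farther back than shut.
Start: joints at [63.197, 4.979, 10.078, 95.1, 0, 90], TCP at [0.248, 0.491, 0.231] pointing down, gripper open.
Joint ranges: [-179.16, 179.16], [-48.56, 103.87], [-65.8, 70.77], [-126.05, 130.52], [-82.76, 87.17], [-180, 180]. Speed limits (degrees/s): [127.2, 127.2, 147.25, 180, 180, 180].

### API

Orientations are given as [roll, pitch, yaw] about the fixed x, y, z axes, in that order (R = Rz(yaw) Ry(pitch) Rx(roll)).
In Python, from workcell import * gives the robot as it stands.
- The arm moves only by the tool servo_tool, never from a script. Its argument "moves" is a list of rows, each a list of 4 numbers: the shift along the world's x, y, z in cm, then the turn about the world's z in rad. A call has 1 to 20 rows; each row is the pose to reach, as a shift and turn from the pose commanded when the call began; what a row does not reach only later rows make up. A row lasts 1/12 s, in which the tool goes at most 41.7 mm and 7.16 degrees, less where a joint would pass 70% of its speed; a pose out of reach is approached as far as the arm can. A call with a gripper value outside its range is refused whole. "claw" is the closure, from 0 (fully open) to 1 (shut), set as the call begins (left out, the last holds). The fingers move at their own pace and stop on an object; "force" is the grip in N (left out, the last holds). Time passes only in rows, so rows that repeat a pose let the fingers close. It gives the time, the measured TCP pose, the force, the opening and the grip force at its end, in the units of the state.
- get_obs(): the state, without advancing time (a new reading comes with each control period).
- camera(name): name is "scene" or "top"; returns the picture (384x512x3 uint8, red, green, blue); there is no depth.
- get_calibration(name): a dict with "fx", "fy", "cx", "cy" (pixels), "rvec" (rotation vector, rad) and "tvec" (3), from world to camera coordinates, as OpenCV has them. Camera axes: x right, y down, z forward; pixel columns grow to the right and rows downward; lengths in m; the calibration is good to about 2 mm. A picture is of the moment at which its call begins. get_calibration takes no time and is no camera call.
- job_done(): hands the job in; it is judged then, once.
The state is a dict: "time": time; "q": joint angles; "qd": joint speeds; "joint_efforts": joint torques, N m; "ee_pos": TCP position; "tcp_rot": TCP orientation; "wrist_force": force on the tool from outside, world axes, zero at the start; "torque": the same for the moment, N m; "opening": finger opening in m; "grasp_force": force on a finger pad.
Only numpy, scipy, OpenCV 4.12 (cv2) and the standard library are available. Lean on these libraries where they do the work, as an engineer would, in place of code of your own. Each camera call takes 0.05 s, during which the arm holds its last target. There are 200 camera calls.

### The job

Make up the press stack for the round medal on the square steel press plate, from the bottom up: the die block with the round recess in the middle of the plate, the round silver blank flat in that recess, the stepped top die on the blank with its narrow end down, and the black rubber cushion on the very top. Build it in that order with each piece centred over the one below, set each piece down without dropping it, and leave the die with the square recess and the square blank where they lie.

Things in the scene. Friction and masses are not known exactly. Their poses are not given: they have to be found in the camera images.
- press_plate: the target: flat square steel plate lying on the bench, 110 x 110 x 12 mm, a circle of 92 mm scribed round the middle of its top; cannot move. It lies towards the left or the right end of the work area, edges up to 0.3 rad off the bench's. Origin: centre of the underside, z up, x and y along its edges; its top is 12 mm above the origin
- die_round: lower die: square steel block 60 x 60 x 22 mm, about 0.55 kg, with a ROUND recess in its top, 50 mm across and 3 mm deep (dark floor 19 mm above the underside). Lies on the bench, recess up. Origin: centre of the underside, z up, x and y along its edges
- die_square: the other lower die, to be left alone: the same 60 x 60 x 22 mm steel block, but its recess is SQUARE, 46 x 46 mm and 3 mm deep. Origin: centre of the underside, z up, x and y along its edges
- blank_round: round silver medal blank: plain bright disc 40 mm across, 10 mm thick, about 0.13 kg, lying flat on the bench. In the round recess it has about 5 mm play all round and stands 7 mm proud of the die. Origin: centre of the underside, z up
- blank_square: square silver blank, to be left alone: 36 x 36 x 10 mm, bright, lying flat on the bench. Origin: centre of the underside, z up, x and y along its edges
- top_die: top die: stepped round steel piece 26 mm tall, about 0.36 kg, standing on the bench narrow end down: a neck 36 mm across and 8 mm high, above it a head 52 mm across and 18 mm high with a flat top (small dark spot, 24 mm, in the middle). Grip it by the head. Origin: centre of the underside of the neck, z up
- cushion: black rubber cushion: plain disc 50 mm across, 14 mm thick, about 0.04 kg, lying flat on the bench. Origin: centre of the underside, z up
Not all that is in view belongs to the job. What is shaped like the die_round but brown or orange is not meant.

How it is judged (in metres and radians):
On the way, in this order (a step that is already met when the one before it is completed fails the run):
1. the die with the round recess stands on the middle of the press plate, released (horizontal distance between die_round and press_plate below 0.01 m and z of die_round in the frame of press_plate between 0.01 and 0.014 m and angle between die_round's own z axis and vertical below 0.06 rad and contact force between the fingers and die_round below 0.05 N and linear speed of die_round below 0.02 m/s), for 0.2 s.
2. the round blank lies flat in the recess, released (horizontal distance between die_round and press_plate below 0.01 m and z of die_round in the frame of press_plate between 0.01 and 0.014 m and angle between each of die_round, blank_round's own z axis and vertical below 0.06 rad and horizontal distance between blank_round and die_round below 0.008 m and z of blank_round in the frame of die_round between 0.017 and 0.021 m and contact force between the fingers and blank_round below 0.05 N and linear speed of blank_round below 0.02 m/s), for 0.2 s.
3. the top die stands narrow end down on the blank, released (horizontal distance between die_round and press_plate below 0.01 m and z of die_round in the frame of press_plate between 0.01 and 0.014 m and angle between each of die_round, blank_round, top_die's own z axis and vertical below 0.06 rad and horizontal distance between blank_round and die_round below 0.008 m and z of blank_round in the frame of die_round between 0.017 and 0.021 m and horizontal distance between top_die and blank_round below 0.008 m and z of top_die in the frame of blank_round between 0.008 and 0.012 m and contact force between the fingers and top_die below 0.05 N and linear speed of top_die below 0.02 m/s), for 0.2 s.
4. the rubber cushion lies on the top die, released (horizontal distance between die_round and press_plate below 0.01 m and z of die_round in the frame of press_plate between 0.01 and 0.014 m and angle between each of die_round, blank_round, top_die, cushion's own z axis and vertical below 0.06 rad and horizontal distance between blank_round and die_round below 0.008 m and z of blank_round in the frame of die_round between 0.017 and 0.021 m and horizontal distance between top_die and blank_round below 0.008 m and z of top_die in the frame of blank_round between 0.008 and 0.012 m and horizontal distance between cushion and top_die below 0.01 m and z of cushion in the frame of top_die between 0.024 and 0.028 m and contact force between the fingers and cushion below 0.05 N and linear speed of cushion below 0.02 m/s), for 0.2 s.
At the end, for the whole second after the job is handed in: Stack: die within 10 mm of plate centre, blank in recess (8 mm), top die on blank (8 mm), cushion on top die (10 mm); each within 2 mm of seated height, 0.06 rad of level, released, at rest; square-recess die and square blank within 20 mm of their start (all of step 4 and contact force between the fingers and die_round below 0.05 N and linear speed of each of die_round, blank_round, top_die below 0.02 m/s and contact force between the fingers and blank_round below 0.05 N and contact force between the fingers and top_die below 0.05 N and distance of each of die_square, blank_square from where it was at the start of the episode below 0.02 m); the robot touches nothing.
It fails at once if the square-recess die or the square blank is moved more than 20 mm (distance of any of die_square, blank_square from where it was at the start of the episode above 0.02 m).
It fails at once if a piece of the stack is dropped (falls freely faster than 0.6 m/s, a drop of about 2 cm) ((contact force between anything else and die_round below 0.05 N and linear speed of die_round above 0.6 m/s) or (contact force between anything else and blank_round below 0.05 N and linear speed of blank_round above 0.6 m/s) or (contact force between anything else and top_die below 0.05 N and linear speed of top_die above 0.6 m/s) or (contact force between anything else and cushion below 0.05 N and linear speed of cushion above 0.6 m/s)).
It also fails if it takes over 115 s, if anything falls off the work surface, if the arm or the gripper's body presses on something with over 40 N, if the wrist force passes 120 N, or if a joint passes its speed limit or range.

## Working session

There is one attempt and no reset: what is moved stays moved. The work goes in short steps, Python scripts to look and compute and a tool call to move; the robot and the scene stay as the last step left them, time stands still between calls to the robot, and variables do not carry over. Pictures are saved under pics/ and viewed, at most 14 in all, crops included, and the job is handed in when it is done.

Besides the shell and the picture viewer there is one more tool, called by a JSON object that holds its "api" and its "payload", one argument or row to a line. servo_tool: Moves the arm, as the interface text tells. Its arguments: {"type":"object","properties":{"moves":{"type":"array","items":{"type":"array","items":{"type":"number"}}},"claw":{"type":"number"},"force":{"type":"number"}},"required":["moves"]}

```bash
ls; mkdir -p pics; python3 - <<'E'
from workcell import *
import cv2
for n in("scene","top"):
    im=camera(n); cv2.imwrite(f"pics/{n}0.png",im[:,:,::-1]); print(n,get_calibration(n))
o=get_obs(); print(o)
E
```

```text
pics
scene {'fx': 403.65001211439136, 'fy': 403.65001211439136, 'cx': 255.03171048931395, 'cy': 188.06987886908675, 'rvec': array([ 2.13239299,  0.59714223, -0.29915141]), 'tvec': array([-0.45293008, -0.11525326,  1.10621325])}
top {'fx': 351.8356055343615, 'fy': 351.8356055343615, 'cx': 255.28236184061998, 'cy': 193.48803224695232, 'rvec': array([ 2.12090411, -2.11885318,  0.16973605]), 'tvec': array([-0.00120482,  0.54329872,  0.70418786])}
{'time': 0.1, 'q': array([ 6.31974162e+01,  5.00940901e+00,  1.00371367e+01,  9.50978042e+01,
       -1.64096183e-04,  9.00010708e+01]), 'qd': array([ 0.0673824 ,  0.00235308,  0.05950886, -0.03456181,  0.04418461,
        0.00542015]), 'joint_efforts': array([-4.06958998e-04, -5.21558475e+01,  4.65654123e+01,  1.60465355e-02,
       -5.50459765e-05,  1.41775754e-06]), 'ee_pos': array([0.2479144 , 0.49073029, 0.2306233 ]), 'tcp_rot': array([-1.79929923e+02,  1.65405687e-04,  1.53196346e+02]), 'wrist_force': array([-6.99552014e-02, -5.38899829e-04,  7.60214818e-01]), 'torque': array([ 0.01992132, -0.00741792,  0.03600423]), 'grasp_force': 0.0, 'opening': 0.08516314631646052}
```

View pics/top0.png

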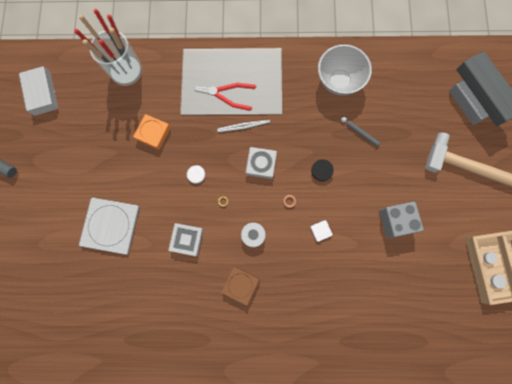

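View pics/scene0.png

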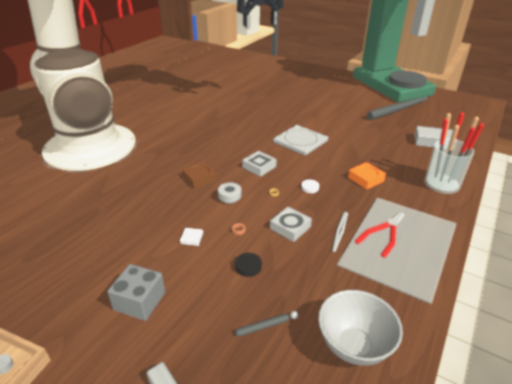

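Top view, candidates: die-shaped pieces are at (262,163) grey with round ring, (186,240) grey with square ring, (152,132) orange and (241,287) brown. The grey round one fits die_round. The blanks are at (196,175), round, and (321,231), square. The top die is at (253,235), the cushion at (322,170) and the plate at (110,226). I'll confirm in one crop while measuring.

```bash
cat > h.py <<'E'
import cv2, numpy as np
from workcell import *
def cal(n):
    c=get_calibration(n); K=np.array([[c['fx'],0,c['cx']],[0,c['fy'],c['cy']],[0,0,1]])
    return K,cv2.Rodrigues(c['rvec'])[0],np.array(c['tvec']),c
def ray(n,px,z):
    K,R,t,_=cal(n); C=-R.T@t
    px=np.atleast_2d(px).astype(float); d=np.c_[px,np.ones(len(px))]@np.linalg.inv(K).T@R
    return (C+d*((z-C[2])/d[:,2])[:,None])[:,:2]
def proj(n,P):
    K,R,t,c=cal(n); return cv2.projectPoints(np.atleast_2d(P).astype(float),c['rvec'],t,K,None)[0][:,0]
def seg(im,px,lo,hi,w=45,smax=70):
    "largest low-saturation blob of value lo..hi around px; contour in full-image pixels"
    hsv=cv2.cvtColor(im,cv2.COLOR_RGB2HSV); m=((hsv[...,1]<smax)&(hsv[...,2]>=lo)&(hsv[...,2]<=hi)).astype(np.uint8)
    k=np.zeros_like(m); x,y=px; k[max(0,y-w):y+w,max(0,x-w):x+w]=1; m*=k
    cs=cv2.findContours(m,cv2.RETR_EXTERNAL,cv2.CHAIN_APPROX_NONE)[0]
    return max(cs,key=cv2.contourArea)[:,0] if cs else None
E
python3 - <<'E'
from h import *
for n in("scene","top"):
    K,R,t,_=cal(n); print(n,"cam",(-R.T@t).round(3))
im=cv2.imread("pics/top0.png"); rgb=im[:,:,::-1].copy()
T={'die_round':(262,163),'die_square':(186,240),'blank_round':(196,175),'top_die':(253,235),'cushion':(322,170),'blank_square':(321,231),'plate':(110,226)}
tiles=[]
for n,p in T.items():
    x,y=p; hsv=cv2.cvtColor(rgb,cv2.COLOR_RGB2HSV)
    print(n,ray("top",p,0.02).round(3), [tuple(int(v) for v in hsv[y,x+d]) for d in(-20,-15,-12,-8,-4,0,4,8,12,15,20)])
    r=32 if n=='plate' else 22
    tiles.append(cv2.resize(im[y-r:y+r,x-r:x+r],(200,200),interpolation=cv2.INTER_CUBIC))
tiles.append(np.zeros_like(tiles[0]))
cv2.imwrite("pics/crop.png",np.vstack([np.hstack(tiles[:4]),np.hstack(tiles[4:])]))
E
```

```text
scene cam [ 0.884 -0.591  0.558]
top cam [ 0.41  -0.014  0.789]
die_round [[ 0.618 -0.015]] [(12, 128, 139), (10, 26, 178), (90, 1, 177), (80, 5, 145), (45, 2, 213), (60, 1, 209), (45, 3, 202), (75, 8, 121), (15, 6, 180), (11, 129, 140), (11, 128, 140)]
die_square [[0.446 0.15 ]] [(11, 126, 138), (13, 12, 190), (0, 0, 169), (90, 8, 121), (45, 2, 209), (60, 1, 207), (75, 3, 179), (83, 8, 123), (60, 1, 196), (9, 88, 110), (12, 127, 139)]
blank_round [[0.591 0.133]] [(11, 129, 142), (12, 127, 141), (11, 129, 140), (0, 3, 240), (173, 4, 243), (170, 3, 244), (170, 3, 241), (0, 8, 194), (11, 127, 151), (11, 128, 149), (11, 125, 149)]
top_die [[0.457 0.005]] [(11, 127, 145), (11, 127, 144), (10, 22, 174), (60, 1, 208), (83, 9, 120), (84, 11, 121), (84, 10, 130), (60, 1, 209), (10, 43, 166), (11, 126, 150), (12, 124, 150)]
cushion [[ 0.602 -0.15 ]] [(11, 131, 136), (12, 127, 139), (11, 128, 126), (30, 4, 57), (30, 5, 56), (30, 13, 58), (30, 5, 56), (0, 0, 54), (11, 124, 138), (11, 128, 143), (11, 127, 144)]
blank_square [[ 0.466 -0.143]] [(11, 127, 144), (11, 128, 143), (11, 128, 141), (170, 4, 214), (0, 3, 244), (173, 4, 244), (170, 3, 244), (0, 3, 241), (10, 132, 135), (11, 128, 135), (12, 130, 137)]
plate [[0.476 0.32 ]] [(60, 1, 205), (30, 1, 203), (60, 1, 202), (30, 3, 203), (30, 1, 204), (60, 1, 203), (45, 3, 203), (30, 1, 203), (45, 3, 201), (60, 1, 203), (60, 3, 204)]
```

View pics/crop.png

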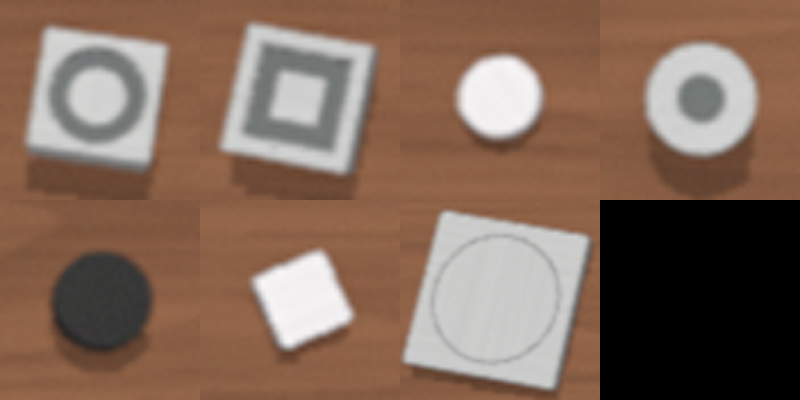

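The crop confirms it: the first tile (262,163) has a round dark ring, the second (186,240) a square one. The round blank, top die with its dark spot, cushion and plate are as named. Next, subpixel measuring.

```bash
cat > m.py <<'E'
from h import *
def mask(im,cond,px,w,up=4):
    "upsampled blob near px -> contour in original pixels"
    x,y=px; c=cv2.resize(im[y-w:y+w,x-w:x+w],None,fx=up,fy=up,interpolation=cv2.INTER_CUBIC)
    m=cond(cv2.cvtColor(c,cv2.COLOR_RGB2HSV)).astype(np.uint8)
    cs=cv2.findContours(m,cv2.RETR_EXTERNAL,cv2.CHAIN_APPROX_NONE)[0]
    c=max(cs,key=cv2.contourArea)[:,0].astype(float)
    return (c+.5)/up-.5+[x-w,y-w]
def world(n,c,z): return ray(n,c,z).astype(np.float32)
def circ(n,c,z):
    (cx,cy),(a,b),_=cv2.fitEllipse(world(n,c,z)); return np.round([cx*1e3,cy*1e3,a*1e3,b*1e3],1)
def rect(n,c,z):
    (cx,cy),(a,b),t=cv2.minAreaRect(world(n,c,z)*1000); return np.round([cx,cy,a,b,t],1)
light=lambda lo:(lambda h:(h[...,2]>lo)&(h[...,1]<64))
E
python3 - <<'E'
from m import *
im=cv2.imread("pics/top0.png")[:,:,::-1].copy()
dark=lambda h:(h[...,2]<165)&(h[...,1]<40)
for lo in(150,175,190):
    print(lo,'die',rect("top",mask(im,light(lo),(262,163),22),.022),'plate',rect("top",mask(im,light(lo),(110,226),36),.012))
    print('   top',circ("top",mask(im,light(lo),(253,235),20),.026),'blank',circ("top",mask(im,light(lo),(196,175),16),.010))
print('recess',circ("top",mask(im,dark,(262,162),11),.019))
print('spot',circ("top",mask(im,dark,(253,235),9),.026))
blk=lambda h:(h[...,2]<95)
print('cush',circ("top",mask(im,blk,(322,170),16),.014))
E
```

```text
150 die [621.8 -12.6  63.9  63.1  80.9] plate [479.2 327.2 111.8 111.7  80.2]
   top [458.4   4.9  52.7  53.7] blank [596.5 136.7  42.5  43.5]
175 die [621.9 -12.5  60.9  60.7  81. ] plate [479.1 327.1 109.3 109.1  80.2]
   top [458.3   4.8  50.6  51.1] blank [596.6 136.8  40.9  41.7]
190 die [621.7 -12.7  58.9  59.   81.2] plate [479.  327.  107.1 107.6  80.2]
   top [458.2   4.8  49.1  49.2] blank [596.6 136.8  39.9  40.3]
recess [622.5 -12.7  47.6  49.6]
spot [458.    4.9  21.8  22.3]
cush [ 602.6 -150.2   48.7   53.4]
```

{"api": "servo_tool", "payload": {
  "moves": [
    [37.4,-50.3,-8,-1.26],
    [37.4,-50.3,-8,-1.26],
    [37.4,-50.3,-8,-1.26],
    [37.4,-50.3,-8,-1.26],
    [37.4,-50.3,-8,-1.26],
    [37.4,-50.3,-8,-1.26],
    [37.4,-50.3,-8,-1.26],
    [37.4,-50.3,-8,-1.26],
    [37.4,-50.3,-8,-1.26],
    [37.4,-50.3,-8,-1.26],
    [37.4,-50.3,-8,-1.26],
    [37.4,-50.3,-8,-1.26],
    [37.4,-50.3,-8,-1.26],
    [37.4,-50.3,-8,-1.26],
    [37.4,-50.3,-8,-1.26],
    [37.4,-50.3,-8,-1.26],
    [37.4,-50.3,-8,-1.26],
    [37.4,-50.3,-8,-1.26],
    [37.4,-50.3,-8,-1.26],
    [37.4,-50.3,-8,-1.26]
  ],
  "claw": 0,
  "force": 40
}}

```text
time: 1.77
ee_pos: [0.6215, -0.0107, 0.1519]
tcp_rot: [180.0, -0.0, 81.1]
wrist_force: [-0.2, 0.2, -0.5]
opening: 0.0854
grasp_force: 0.0
```

{"api": "servo_tool", "payload": {
  "moves": [
    [0,0,-3],
    [0,-0.1,-6],
    [0,-0.1,-9],
    [0,-0.1,-11],
    [0,-0.1,-12],
    [0,-0.1,-13],
    [0,-0.1,-14],
    [0,-0.1,-14.5],
    [0,-0.1,-15],
    [0,-0.1,-15.2],
    [0,-0.1,-15.2],
    [0,-0.1,-15.2],
    [0,-0.1,-15.2]
  ]
}}

```text
validation failed for argument at $.mo...
```

{"api": "servo_tool", "payload": {
  "moves": [
    [0,0,-3,0],
    [0,-0.1,-6,0],
    [0,-0.1,-9,0],
    [0,-0.1,-11,0],
    [0,-0.1,-12,0],
    [0,-0.1,-13,0],
    [0,-0.1,-14,0],
    [0,-0.1,-14.5,0],
    [0,-0.1,-15,0],
    [0,-0.1,-15.2,0],
    [0,-0.1,-15.2,0],
    [0,-0.1,-15.2,0],
    [0,-0.1,-15.2,0]
  ]
}}

```text
time: 2.85
ee_pos: [0.6224, -0.0132, -0.0001]
tcp_rot: [180.0, -0.0, 81.0]
wrist_force: [0.5, -0.2, 0.3]
opening: 0.0853
grasp_force: 0.0
```

{"api": "servo_tool", "payload": {
  "moves": [
    [0,0,0,0],
    [0,0,0,0],
    [0,0,0,0],
    [0,0,0,0],
    [0,0,0,0],
    [0,0,0,0],
    [0,0,0,0],
    [0,0,0,0],
    [0,0,0,0],
    [0,0,0,0],
    [0,0,0,0],
    [0,0,0,0]
  ],
  "claw": 1,
  "force": 50
}}

```text
time: 3.85
ee_pos: [0.6221, -0.0131, 0.0001]
tcp_rot: [180.0, 0.0, 81.0]
wrist_force: [-1.9, 1.4, 5.9]
opening: 0.0591
grasp_force: 55.3
```

{"api": "servo_tool", "payload": {
  "moves": [
    [0,0,0.5,0],
    [0,0,1.5,0],
    [0,0,3,0],
    [0,0,5,0],
    [0,0,7,0],
    [-0.5,1.2,8,0],
    [-1.5,3.5,8,0],
    [-2.5,6,8,0],
    [-3.8,9,8,0],
    [-5,12,8,0],
    [-6.3,15,8,0],
    [-7.6,18,8,0],
    [-8.8,21,8,0],
    [-10.1,24,8,0],
    [-11.4,27,8,0],
    [-12.6,30,8,0],
    [-13.5,32,8,0],
    [-14,33.3,8,0],
    [-14.3,34,8,0],
    [-14.3,34,8,0]
  ]
}}

```text
time: 5.52
ee_pos: [0.4784, 0.3278, 0.0792]
tcp_rot: [-180.0, 0.0, 81.1]
wrist_force: [-0.0, -0.3, -4.6]
opening: 0.0593
grasp_force: 55.6
```

{"api": "servo_tool", "payload": {
  "moves": [
    [0,0,-1,0],
    [0,0,-2.5,0],
    [0,0,-4,0],
    [0,0,-5,0],
    [0,0,-5.5,0],
    [0,0,-6,0],
    [0,0,-6.2,0],
    [0,0,-6.4,0],
    [0,0,-6.4,0],
    [0,0,-6.4,0]
  ]
}}

```text
time: 6.35
ee_pos: [0.4793, 0.3271, 0.0158]
tcp_rot: [180.0, -0.0, 81.0]
wrist_force: [-0.2, 0.4, -4.2]
opening: 0.0589
grasp_force: 55.5
```

```bash
python3 - <<'E'
from m import *
o=get_obs(); print(o['ee_pos'],o['wrist_force'],o['opening'],o['grasp_force'])
for n in("top","scene"): cv2.imwrite(f"pics/{n}1.png",camera(n)[:,:,::-1])
a=cv2.imread("pics/top1.png");b=cv2.imread("pics/scene1.png")
cv2.imwrite("pics/v1.png",np.hstack([cv2.resize(a[150:300,30:180],(400,400)),cv2.resize(b[80:230,200:350],(400,400))]))
E
```

```text
[0.47925966 0.32708007 0.01579649] [-0.15218938  0.44474512 -4.19036679] 0.058869642280311586 55.49411153420806
```

View pics/v1.png

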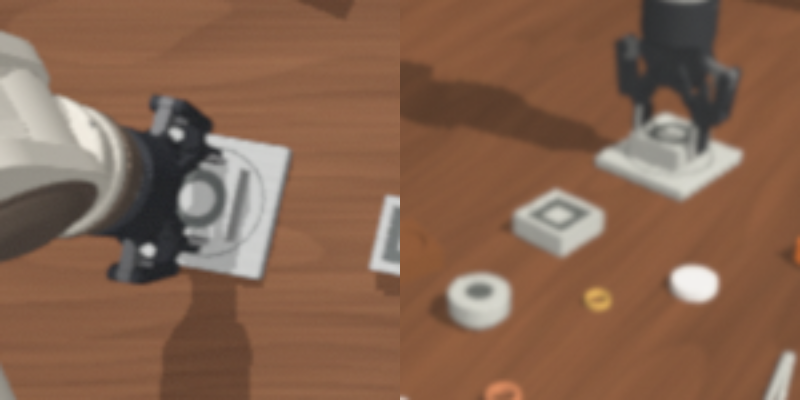

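The die hangs level over the scribed circle, about 4 mm above the plate. I'll lower it the rest and release.

{"api": "servo_tool", "payload": {
  "moves": [
    [0,0,-0.1,0],
    [0,0,-0.2,0],
    [0,0,-0.3,0],
    [0,0,-0.4,0],
    [0,0,-0.4,0],
    [0,0,-0.4,0]
  ]
}}

```text
time: 6.95
ee_pos: [0.4791, 0.3271, 0.0121]
tcp_rot: [180.0, -0.0, 81.0]
wrist_force: [-3.6, -2.1, 5.8]
opening: 0.0594
grasp_force: 56.5
```

{"api": "servo_tool", "payload": {
  "moves": [
    [0,0,0,0],
    [0,0,0,0],
    [0,0,0,0],
    [0,0,0,0],
    [0,0,0,0],
    [0,0,0,0],
    [0,0,0,0],
    [0,0,0,0],
    [0,0,2,0],
    [0,0,5,0],
    [0,0,9,0],
    [0,0,12,0],
    [0,0,12,0]
  ],
  "claw": 0
}}

```text
time: 8.03
ee_pos: [0.4811, 0.3283, 0.1385]
tcp_rot: [179.6, -0.4, 81.0]
wrist_force: [1.1, 1.0, 0.4]
opening: 0.0858
grasp_force: 0.0
```

{"api": "servo_tool", "payload": {
  "moves": [
    [5,-8,0,0],
    [11.7,-19,-4,0],
    [11.7,-19,-4,0],
    [11.7,-19,-4,0],
    [11.7,-19,-4,0],
    [11.7,-19,-4,0],
    [11.7,-19,-4,0],
    [11.7,-19,-4,0],
    [11.7,-19,-4,0],
    [11.7,-19,-4,0],
    [11.7,-19,-4,0]
  ]
}}

```text
time: 8.95
ee_pos: [0.5957, 0.1381, 0.0918]
tcp_rot: [180.0, -0.0, 81.1]
wrist_force: [-0.5, -0.5, -0.9]
opening: 0.0852
grasp_force: 0.0
```

```bash
python3 - <<'E'
from m import *
o=get_obs(); print(o['ee_pos'])
for n in("top","scene"): cv2.imwrite(f"pics/{n}2.png",camera(n)[:,:,::-1])
a=cv2.imread("pics/top2.png");b=cv2.imread("pics/scene2.png")
im=a[:,:,::-1].copy(); dark=lambda h:(h[...,2]<165)&(h[...,1]<40)
p=tuple(int(v) for v in proj("top",[.479,.327,.031])[0].round()); print(p)
try: print('recess',circ("top",mask(im,dark,p,11),.031))
except Exception as e: print(e)
cv2.imwrite("pics/v2.png",np.hstack([cv2.resize(a[100:300,30:230],(400,400)),cv2.resize(b[80:230,200:350],(400,400))]))
E
```

```text
[0.59572078 0.13807723 0.09177152]
(105, 224)
max() iterable argument is empty
```

View pics/v2.png

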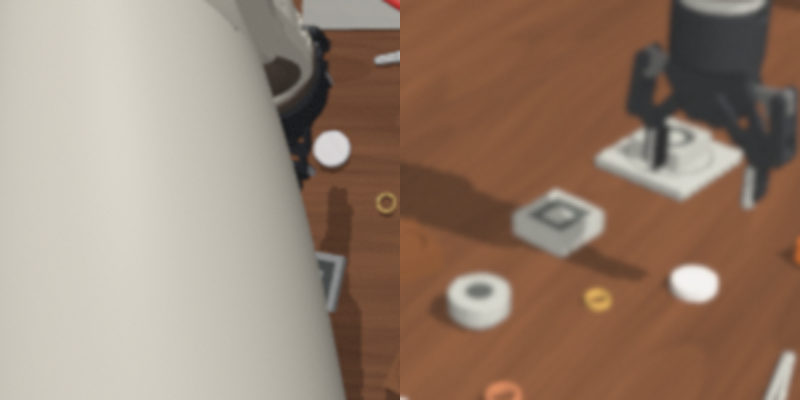

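The die stands on the plate (scene view, squarely inside the ring). The arm hides it in the top view. Picking up the round blank.

{"api": "servo_tool", "payload": {
  "moves": [
    [0,0,-2,0],
    [0,0,-4,0],
    [0,0,-6,0],
    [0,0,-7,0],
    [0,0,-8,0],
    [0,0,-8.5,0],
    [0,0,-8.8,0],
    [0,0,-8.8,0],
    [0,0,-8.8,0],
    [0,0,-8.8,0]
  ]
}}

```text
time: 9.88
ee_pos: [0.5965, 0.137, 0.0042]
tcp_rot: [179.9, -0.0, 81.0]
wrist_force: [0.2, -0.3, 0.1]
opening: 0.0855
grasp_force: 0.0
```

{"api": "servo_tool", "payload": {
  "moves": [
    [0,0,0,0],
    [0,0,0,0],
    [0,0,0,0],
    [0,0,0,0],
    [0,0,0,0],
    [0,0,0,0],
    [0,0,0,0],
    [0,0,0,0],
    [0,0,0,0],
    [0,0,0,0],
    [0,0,0,0],
    [0,0,0,0],
    [0,0,0,0],
    [0,0,0,0]
  ],
  "claw": 1,
  "force": 35
}}

```text
time: 11.05
ee_pos: [0.5962, 0.1369, 0.0038]
tcp_rot: [180.0, -0.0, 81.0]
wrist_force: [-0.8, -0.2, 5.6]
opening: 0.0379
grasp_force: 34.8
```

{"api": "servo_tool", "payload": {
  "moves": [
    [0,0,0.5,0],
    [0,0,1.5,0],
    [0,0,3,0],
    [0,0,5,0],
    [0,0,7,0],
    [-0.6,1,8,0],
    [-1.8,3,8,0],
    [-3.4,5.5,8,0],
    [-4.9,8,8,0],
    [-6.5,10.5,8,0],
    [-8,13,8,0],
    [-9.5,15.5,8,0],
    [-10.8,17.5,8,0],
    [-11.4,18.5,8,0],
    [-11.7,19,8,0],
    [-11.7,19,7,0],
    [-11.7,19,6,0],
    [-11.7,19,5,0],
    [-11.7,19,5,0],
    [-11.7,19,5,0]
  ]
}}

```text
time: 12.72
ee_pos: [0.4788, 0.3257, 0.0519]
tcp_rot: [-179.9, 0.1, 80.9]
wrist_force: [0.8, -0.5, -0.9]
opening: 0.0379
grasp_force: 35.3
```

```bash
python3 - <<'E'
from m import *
o=get_obs(); print(o['ee_pos'],o['opening'],o['grasp_force'],o['wrist_force'])
for n in("top","scene"): cv2.imwrite(f"pics/{n}3.png",camera(n)[:,:,::-1])
a=cv2.imread("pics/top3.png");b=cv2.imread("pics/scene3.png")
cv2.imwrite("pics/v3.png",np.hstack([cv2.resize(a[170:290,50:170],(400,400),interpolation=cv2.INTER_CUBIC),cv2.resize(b[80:180,250:350],(400,400),interpolation=cv2.INTER_CUBIC)]))
E
```

```text
[0.47884405 0.32568316 0.05191079] 0.037860268533883946 35.34429609775543 [ 0.80205652 -0.53949905 -0.86406946]
```

View pics/v3.png

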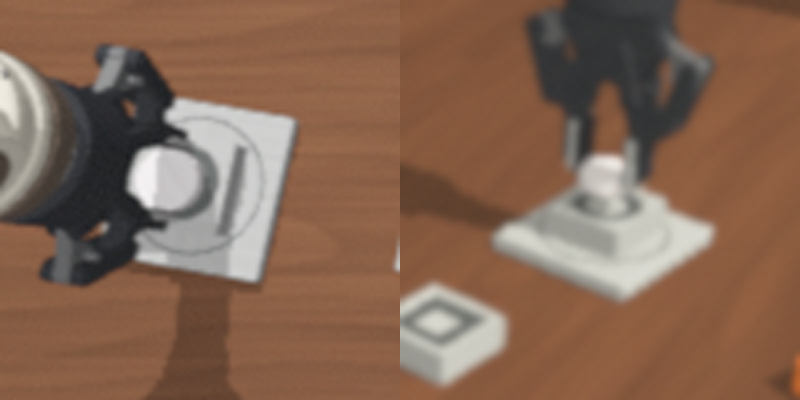

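{"api": "servo_tool", "payload": {
  "moves": [
    [0,0,-0.4,0],
    [0,0,-0.8,0],
    [0,0,-1.2,0],
    [0,0,-1.4,0],
    [0,0,-1.6,0],
    [0,0,-1.7,0],
    [0,0,-1.8,0],
    [0,0,-1.8,0],
    [0,0,-1.8,0],
    [0,0,-1.8,0]
  ]
}}

```text
time: 13.65
ee_pos: [0.4791, 0.327, 0.0354]
tcp_rot: [180.0, -0.0, 81.0]
wrist_force: [0.2, -0.3, -1.4]
opening: 0.0373
grasp_force: 35.3
```

{"api": "servo_tool", "payload": {
  "moves": [
    [0,0,-0.1,0],
    [0,0,-0.1,0],
    [0,0,-0.1,0],
    [0,0,-0.1,0]
  ]
}}

```text
time: 13.98
ee_pos: [0.4792, 0.327, 0.0348]
tcp_rot: [180.0, -0.0, 81.0]
wrist_force: [-1.2, -1.9, 5.9]
opening: 0.038
grasp_force: 35.9
```

```bash
python3 - <<'E'
from m import *
o=get_obs(); print(o['ee_pos'],o['opening'],o['grasp_force'],o['wrist_force'])
for n in("top","scene"): cv2.imwrite(f"pics/{n}4.png",camera(n)[:,:,::-1])
a=cv2.imread("pics/top4.png");b=cv2.imread("pics/scene4.png")
cv2.imwrite("pics/v4.png",np.hstack([cv2.resize(a[190:270,70:150],(400,400),interpolation=cv2.INTER_CUBIC),cv2.resize(b[95:175,260:340],(400,400),interpolation=cv2.INTER_CUBIC)]))
E
```

```text
[0.47919495 0.32703713 0.03480415] 0.03795746218232444 35.88788688182831 [-1.21917818 -1.88975816  5.88105285]
```

View pics/v4.png

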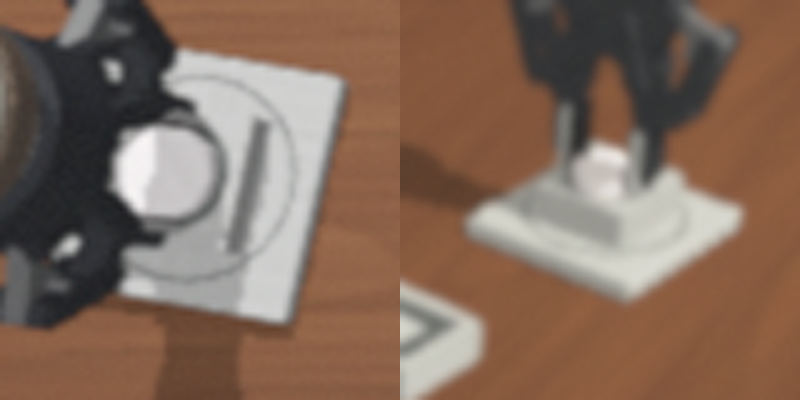

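The blank sits inside the recess with light contact (5.9 N) at the right height. Release it and go on to the top die.

{"api": "servo_tool", "payload": {
  "moves": [
    [0,0,0,0],
    [0,0,0,0],
    [0,0,0,0],
    [0,0,0,0],
    [0,0,0,0],
    [0,0,0,0],
    [0,0,0,0],
    [0,0,0,0],
    [0,0,0,0],
    [0,0,2,0],
    [0,0,5,0],
    [0,0,8,0],
    [0,0,8,0],
    [0,0,8,0]
  ],
  "claw": 0
}}

```text
time: 15.25
ee_pos: [0.48, 0.3276, 0.1163]
tcp_rot: [179.8, -0.1, 81.0]
wrist_force: [0.7, 0.9, 0.0]
opening: 0.0854
grasp_force: 0.0
```

{"api": "servo_tool", "payload": {
  "moves": [
    [-2.1,-32.2,0,0],
    [-2.1,-32.2,0,0],
    [-2.1,-32.2,0,0],
    [-2.1,-32.2,0,0],
    [-2.1,-32.2,0,0],
    [-2.1,-32.2,0,0],
    [-2.1,-32.2,0,0],
    [-2.1,-32.2,0,0],
    [-2.1,-32.2,0,0],
    [-2.1,-32.2,0,0],
    [-2.1,-32.2,0,0],
    [-2.1,-32.2,0,0],
    [-2.1,-32.2,0,0]
  ]
}}

```text
time: 16.33
ee_pos: [0.458, 0.006, 0.1139]
tcp_rot: [-180.0, 0.0, 81.1]
wrist_force: [0.6, 0.1, 0.6]
opening: 0.0852
grasp_force: 0.0
```

```bash
python3 - <<'E'
from m import *
o=get_obs(); print(o['ee_pos'])
for n in("top","scene"): cv2.imwrite(f"pics/{n}5.png",camera(n)[:,:,::-1])
a=cv2.imread("pics/top5.png"); im=a[:,:,::-1].copy(); b=cv2.imread("pics/scene5.png")
p=tuple(int(v) for v in proj("top",[.479,.327,.041])[0].round())
print('blank',circ("top",mask(im,light(225),p,13),.041),'die+plate ring?')
ring=lambda h:((h[...,2]<165)&(h[...,1]<40))|((h[...,2]>222))
print('recess',circ("top",mask(im,ring,p,14),.032))
cv2.imwrite("pics/v5.png",np.hstack([cv2.resize(a[190:270,70:150],(400,400),interpolation=cv2.INTER_CUBIC),cv2.resize(b[95:245,200:350],(400,400),interpolation=cv2.INTER_CUBIC)]))
E
```

```text
[0.45798683 0.00598519 0.11391873]Traceback (most recent call last):
  File "<stdin>", line 6, in <module>
  File "m.py", line 7, in mask
    c=max(cs,key=cv2.contourArea)[:,0].astype(float)
      ~~~^^^^^^^^^^^^^^^^^^^^^^^^
ValueError: max() iterable argument is empty
```

```bash
python3 - <<'E'
from m import *
a=cv2.imread("pics/top5.png"); im=a[:,:,::-1].copy(); b=cv2.imread("pics/scene5.png")
p=proj("top",[.479,.327,.041])[0].round().astype(int); print(p,[tuple(int(t) for t in im[p[1],p[0]+d]) for d in range(-20,21,3)])
cv2.imwrite("pics/v5.png",np.hstack([cv2.resize(a[190:270,70:150],(400,400),interpolation=cv2.INTER_CUBIC),cv2.resize(b[95:245,200:350],(400,400),interpolation=cv2.INTER_CUBIC)]))
E
```

```text
[103 224] [(105, 80, 67), (154, 155, 153), (141, 141, 140), (136, 136, 135), (188, 185, 185), (190, 186, 187), (191, 187, 188), (189, 186, 187), (188, 184, 185), (191, 187, 188), (97, 95, 95), (139, 140, 139), (79, 79, 79), (102, 102, 102)]
```

View pics/v5.png

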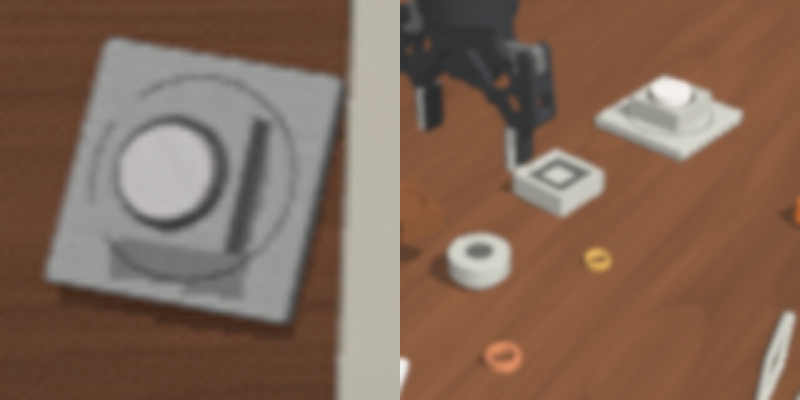

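The blank lies flat in the recess (top crop (165,172), scene crop (672,92)). Next I'll measure its centre and pick the top die.

{"api": "servo_tool", "payload": {
  "moves": [
    [0,0,-2,0],
    [0,0,-4,0],
    [0,0,-6,0],
    [0,0,-8,0],
    [0,0,-9,0],
    [0,0,-10,0],
    [0,0,-10.4,0],
    [0,0,-10.6,0],
    [0,0,-10.6,0],
    [0,0,-10.6,0],
    [0,0,-10.6,0]
  ]
}}

```text
time: 17.35
ee_pos: [0.4585, 0.0049, 0.0091]
tcp_rot: [179.9, -0.0, 81.0]
wrist_force: [0.6, -0.2, -0.5]
opening: 0.0856
grasp_force: 0.0
```

```bash
python3 - <<'E'
from m import *
o=get_obs(); print(o['ee_pos'],o['wrist_force'])
a=camera("top"); cv2.imwrite("pics/top6.png",a[:,:,::-1])
for im in (a,cv2.imread("pics/top5.png")[:,:,::-1].copy()):
  p=(103,224); v=int(im[224,103].max()); print(v,circ("top",mask(im,light(v*.9),p,13),.041))
E
```

```text
[0.45854774 0.004895   0.00911382] [ 0.55392032 -0.21662836 -0.52289854]
214 [478.9 326.8  37.   37.3]
190 [478.9 326.8  36.8  37. ]
```

{"api": "servo_tool", "payload": {
  "moves": [
    [0,0,-0.1,0],
    [0,0,-0.1,0],
    [0,0,-0.1,0],
    [0,0,-0.1,0],
    [0,0,-0.1,0],
    [0,0,-0.1,0],
    [0,0,-0.1,0],
    [0,0,-0.1,0],
    [0,0,-0.1,0],
    [0,0,-0.1,0],
    [0,0,-0.1,0],
    [0,0,-0.1,0],
    [0,0,-0.1,0],
    [0,0,-0.1,0]
  ],
  "claw": 1,
  "force": 50
}}

```text
time: 18.57
ee_pos: [0.4583, 0.0049, 0.0078]
tcp_rot: [180.0, -0.0, 81.0]
wrist_force: [-0.0, -0.4, 5.4]
opening: 0.0503
grasp_force: 51.9
```

{"api": "servo_tool", "payload": {
  "moves": [
    [0,0,0.5,0],
    [0,0,1.5,0],
    [0,0,3,0],
    [0,0,5,0],
    [0,0,7,0],
    [0,0.5,9,0],
    [0.1,2,10,0],
    [0.2,4.5,10,0],
    [0.5,7.5,10,0],
    [0.7,10.5,10,0],
    [0.9,13.5,10,0],
    [1.1,16.5,10,0],
    [1.3,19.5,10,0],
    [1.5,22.5,10,0],
    [1.7,25.5,10,0],
    [1.9,28.5,10,0],
    [2.0,30.5,10,0],
    [2.1,31.7,10,0],
    [2.1,32.2,10,0],
    [2.1,32.2,10,0]
  ]
}}

```text
time: 20.23
ee_pos: [0.4788, 0.3272, 0.1071]
tcp_rot: [-180.0, 0.0, 81.1]
wrist_force: [1.4, 0.3, -3.4]
opening: 0.0498
grasp_force: 52.7
```

{"api": "servo_tool", "payload": {
  "moves": [
    [0,0,-1,0],
    [0,0,-2.5,0],
    [0,0,-3.5,0],
    [0,0,-4.5,0],
    [0,0,-5,0],
    [0,0,-5.3,0],
    [0,0,-5.5,0],
    [0,0,-5.5,0],
    [0,0,-5.5,0],
    [0,0,-5.5,0]
  ]
}}

```text
time: 21.07
ee_pos: [0.4793, 0.3271, 0.0529]
tcp_rot: [180.0, -0.0, 81.0]
wrist_force: [-0.1, 0.6, -2.8]
opening: 0.0501
grasp_force: 52.8
```

```bash
python3 - <<'E'
from m import *
o=get_obs(); print(o['ee_pos'],o['opening'],o['grasp_force'],o['wrist_force'])
a,b=[camera(n)[:,:,::-1] for n in("top","scene")]
cv2.imwrite("pics/v7.png",np.hstack([cv2.resize(a[190:270,70:150],(400,400),interpolation=cv2.INTER_CUBIC),cv2.resize(b[85:165,260:340],(400,400),interpolation=cv2.INTER_CUBIC)]))
E
```

```text
[0.47925876 0.32711254 0.05285464] 0.05013130912802374 52.75558054447174 [-0.11462699  0.60194483 -2.8284994 ]
```

View pics/v7.png

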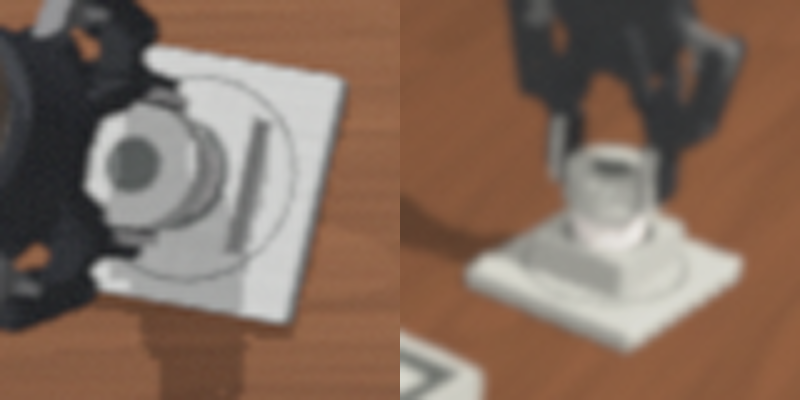

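The top die hangs level above the blank. Lowering to contact.

{"api": "servo_tool", "payload": {
  "moves": [
    [0,0,-0.1,0],
    [0,0,-0.2,0],
    [0,0,-0.3,0],
    [0,0,-0.3,0],
    [0,0,-0.3,0],
    [0,0,-0.3,0]
  ]
}}

```text
time: 21.67
ee_pos: [0.479, 0.3269, 0.0493]
tcp_rot: [-180.0, 0.0, 81.0]
wrist_force: [-0.1, -0.1, -3.6]
opening: 0.0501
grasp_force: 52.8
```

{"api": "servo_tool", "payload": {
  "moves": [
    [0,0,-0.1,0],
    [0,0,-0.1,0],
    [0,0,-0.1,0],
    [0,0,-0.1,0]
  ]
}}

```text
time: 22.0
ee_pos: [0.4791, 0.327, 0.0488]
tcp_rot: [180.0, -0.0, 81.0]
wrist_force: [-2.4, -1.1, 4.5]
opening: 0.0501
grasp_force: 53.3
```

{"api": "servo_tool", "payload": {
  "moves": [
    [0,0,0,0],
    [0,0,0,0],
    [0,0,0,0],
    [0,0,0,0],
    [0,0,0,0],
    [0,0,0,0],
    [0,0,0,0],
    [0,0,0,0],
    [0,0,0,0],
    [0,0,1,0],
    [0,0,3,0],
    [0,0,6,0],
    [0,0,7,0],
    [0,0,7,0]
  ],
  "claw": 0
}}

```text
time: 23.17
ee_pos: [0.4804, 0.3279, 0.1223]
tcp_rot: [179.8, -0.2, 81.0]
wrist_force: [0.2, 0.1, 0.4]
opening: 0.0856
grasp_force: 0.0
```

{"api": "servo_tool", "payload": {
  "moves": [
    [12.5,-47.8,0,0],
    [12.5,-47.8,0,0],
    [12.5,-47.8,0,0],
    [12.5,-47.8,0,0],
    [12.5,-47.8,0,0],
    [12.5,-47.8,0,0],
    [12.5,-47.8,0,0],
    [12.5,-47.8,0,0],
    [12.5,-47.8,0,0],
    [12.5,-47.8,0,0],
    [12.5,-47.8,0,0],
    [12.5,-47.8,0,0],
    [12.5,-47.8,0,0],
    [12.5,-47.8,0,0],
    [12.5,-47.8,0,0],
    [12.5,-47.8,0,0],
    [12.5,-47.8,0,0],
    [12.5,-47.8,0,0]
  ]
}}

```text
time: 24.67
ee_pos: [0.604, -0.1499, 0.1185]
tcp_rot: [180.0, -0.0, 81.1]
wrist_force: [0.3, 0.4, -0.2]
opening: 0.0856
grasp_force: 0.0
```

```bash
python3 - <<'E'
from m import *
o=get_obs(); print(o['ee_pos'])
a,b=[camera(n) for n in("top","scene")]
p=tuple(int(v) for v in proj("top",[.479,.327,.067])[0].round()); v=int(a[p[1],p[0]+9].max()); print(p,v)
dark=lambda h:(h[...,2]<165)&(h[...,1]<40)
print('spot',circ("top",mask(a,dark,p,9),.067))
cv2.imwrite("pics/v8.png",np.hstack([cv2.resize(a[190:270,70:150,::-1],(400,400),interpolation=cv2.INTER_CUBIC),cv2.resize(b[85:165,260:340,::-1],(400,400),interpolation=cv2.INTER_CUBIC)]))
E
```

```text
[ 0.60400044 -0.14993563  0.11848999]
(97, 223) 170
spot [478.7 327.1  27.   28. ]
```

View pics/v8.png

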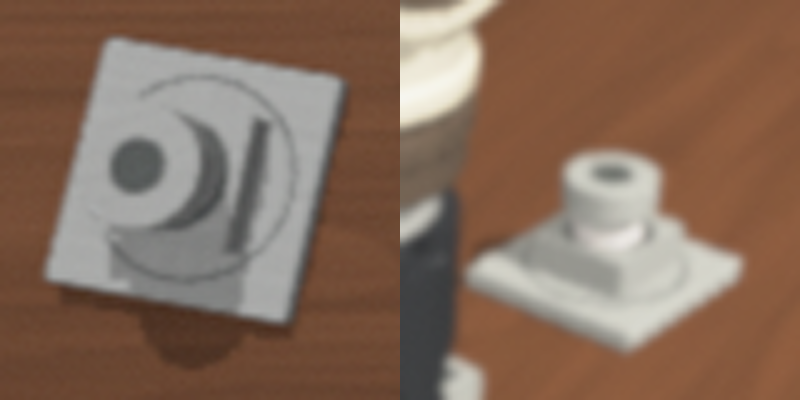

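The top die stands upright and centred (spot at 478.7, 327.1 mm). Now the cushion.

{"api": "servo_tool", "payload": {
  "moves": [
    [0,0,-2,0],
    [0,0,-4,0],
    [0,0,-6,0],
    [0,0,-8,0],
    [0,0,-9.5,0],
    [0,0,-10.5,0],
    [0,0,-11,0],
    [0,0,-11.3,0],
    [0,0,-11.5,0],
    [0,0,-11.5,0],
    [0,0,-11.5,0],
    [0,0,-11.5,0]
  ]
}}

```text
time: 25.77
ee_pos: [0.6045, -0.1512, 0.0041]
tcp_rot: [179.9, 0.0, 81.0]
wrist_force: [-0.7, -0.2, -0.3]
opening: 0.0853
grasp_force: 0.0
```

{"api": "servo_tool", "payload": {
  "moves": [
    [0,0,0,0],
    [0,0,0,0],
    [0,0,0,0],
    [0,0,0,0],
    [0,0,0,0],
    [0,0,0,0],
    [0,0,0,0],
    [0,0,0,0],
    [0,0,0,0],
    [0,0,0,0],
    [0,0,0,0],
    [0,0,0,0],
    [0,0,0,0],
    [0,0,0,0]
  ],
  "claw": 1,
  "force": 25
}}

```text
time: 26.93
ee_pos: [0.6042, -0.1511, 0.0038]
tcp_rot: [180.0, 0.0, 81.0]
wrist_force: [-1.6, 0.3, 4.7]
opening: 0.0485
grasp_force: 25.8
```

{"api": "servo_tool", "payload": {
  "moves": [
    [0,0,0.5,0],
    [0,0,1.5,0],
    [0,0,3,0],
    [0,0,5,0],
    [0,0,7,0],
    [0,0,9,0],
    [0,0,11,0],
    [-0.3,1,12,0],
    [-0.8,3,12,0],
    [-1.6,6,12,0],
    [-2.4,9,12,0],
    [-3.1,12,12,0],
    [-3.9,15,12,0],
    [-4.7,18,12,0],
    [-5.5,21,12,0],
    [-6.3,24,12,0],
    [-7.1,27,12,0],
    [-7.8,30,12,0],
    [-8.6,33,12,0],
    [-9.4,36,12,0]
  ]
}}

```text
time: 28.6
ee_pos: [0.5088, 0.2107, 0.1234]
tcp_rot: [-180.0, -0.0, 81.0]
wrist_force: [0.4, -0.2, -0.1]
opening: 0.0484
grasp_force: 25.9
```

{"api": "servo_tool", "payload": {
  "moves": [
    [-0.8,3,0,0],
    [-1.6,6,0,0],
    [-2.3,9,0,0],
    [-2.8,10.8,0,0],
    [-3.1,11.8,0,0],
    [-3.1,11.8,-1,0],
    [-3.1,11.8,-2,0],
    [-3.1,11.8,-3,0],
    [-3.1,11.8,-4,0],
    [-3.1,11.8,-4.3,0],
    [-3.1,11.8,-4.5,0],
    [-3.1,11.8,-4.7,0],
    [-3.1,11.8,-4.8,0],
    [-3.1,11.8,-4.8,0],
    [-3.1,11.8,-4.8,0],
    [-3.1,11.8,-4.8,0]
  ]
}}

```text
time: 29.93
ee_pos: [0.4792, 0.327, 0.0757]
tcp_rot: [180.0, -0.0, 81.0]
wrist_force: [0.6, 0.8, -0.7]
opening: 0.0487
grasp_force: 25.9
```

```bash
python3 - <<'E'
from m import *
o=get_obs(); print(o['ee_pos'],o['opening'],o['grasp_force'],o['wrist_force'])
a,b=[camera(n)[:,:,::-1] for n in("top","scene")]
cv2.imwrite("pics/v9.png",np.hstack([cv2.resize(a[180:280,50:150],(400,400),interpolation=cv2.INTER_CUBIC),cv2.resize(b[75:165,255:345],(400,400),interpolation=cv2.INTER_CUBIC)]))
E
```

```text
[0.47919631 0.32704526 0.07571677] 0.04868163921113796 25.935818552970886 [ 0.64560578  0.78570714 -0.74502263]
```

View pics/v9.png

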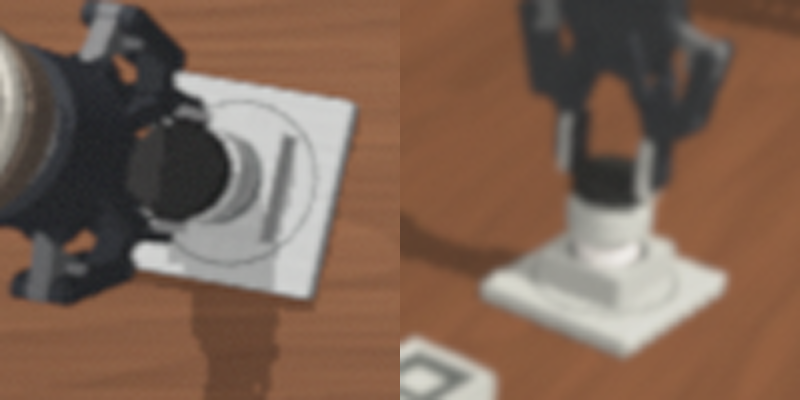

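The cushion hangs just above the top die, in line with it. Lowering about 5 mm, with small steps at the end.

{"api": "servo_tool", "payload": {
  "moves": [
    [0,0,-0.1,0],
    [0,0,-0.2,0],
    [0,0,-0.3,0],
    [0,0,-0.4,0],
    [0,0,-0.4,0],
    [0,0,-0.4,0],
    [0,0,-0.4,0]
  ]
}}

```text
time: 30.62
ee_pos: [0.479, 0.3269, 0.0713]
tcp_rot: [-180.0, -0.0, 81.0]
wrist_force: [-0.5, 0.3, -0.7]
opening: 0.0484
grasp_force: 25.9
```

{"api": "servo_tool", "payload": {
  "moves": [
    [0,0,-0.1,0],
    [0,0,-0.1,0],
    [0,0,-0.1,0],
    [0,0,-0.1,0]
  ]
}}

```text
time: 30.95
ee_pos: [0.4792, 0.327, 0.0708]
tcp_rot: [180.0, -0.0, 81.0]
wrist_force: [-1.8, -1.1, 4.0]
opening: 0.0484
grasp_force: 26.3
```

{"api": "servo_tool", "payload": {
  "moves": [
    [0,0,0,0],
    [0,0,0,0],
    [0,0,0,0],
    [0,0,0,0],
    [0,0,0,0],
    [0,0,0,0],
    [0,0,0,0],
    [0,0,0,0],
    [0,0,0,0],
    [0,0,1,0],
    [0,0,3,0],
    [0,0,6,0],
    [0,0,9,0],
    [0,0,9,0]
  ],
  "claw": 0
}}

```text
time: 32.12
ee_pos: [0.4807, 0.328, 0.1675]
tcp_rot: [179.6, -0.3, 81.0]
wrist_force: [0.2, 0.4, 1.4]
opening: 0.0856
grasp_force: 0.0
```

{"api": "servo_tool", "payload": {
  "moves": [
    [-5,-25,0,0],
    [-5,-25,0,0],
    [-5,-25,0,0],
    [-5,-25,0,0],
    [-5,-25,0,0],
    [-5,-25,0,0],
    [-5,-25,0,0],
    [-5,-25,0,0],
    [-5,-25,0,0],
    [-5,-25,0,0],
    [-5,-25,0,0]
  ]
}}

```text
time: 33.03
ee_pos: [0.4292, 0.078, 0.1603]
tcp_rot: [-180.0, -0.0, 81.1]
wrist_force: [0.1, -0.3, -0.7]
opening: 0.0851
grasp_force: 0.0
```

```bash
python3 - <<'E'
from m import *
print(get_obs()['ee_pos'])
a,b=[camera(n) for n in("top","scene")]
p=tuple(int(v) for v in proj("top",[.479,.327,.081])[0].round())
print('cush',circ("top",mask(a,lambda h:h[...,2]<85,p,15),.081))
cv2.imwrite("pics/v10.png",np.hstack([cv2.resize(a[190:270,60:140,::-1],(400,400),interpolation=cv2.INTER_CUBIC),cv2.resize(b[85:165,260:340,::-1],(400,400),interpolation=cv2.INTER_CUBIC)]))
E
```

```text
[0.42924761 0.07803136 0.16028964]Traceback (most recent call last):
  File "<stdin>", line 5, in <module>
  File "m.py", line 7, in mask
    c=max(cs,key=cv2.contourArea)[:,0].astype(float)
      ~~~^^^^^^^^^^^^^^^^^^^^^^^^
ValueError: max() iterable argument is empty
```

```bash
python3 - <<'E'
from m import *
a,b=[camera(n) for n in("top","scene")]
cv2.imwrite("pics/v10.png",np.hstack([cv2.resize(a[150:310,30:190,::-1],(400,400),interpolation=cv2.INTER_CUBIC),cv2.resize(b[75:175,250:350,::-1],(400,400),interpolation=cv2.INTER_CUBIC)]))
E
```

```text
(no output)
```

View pics/v10.png

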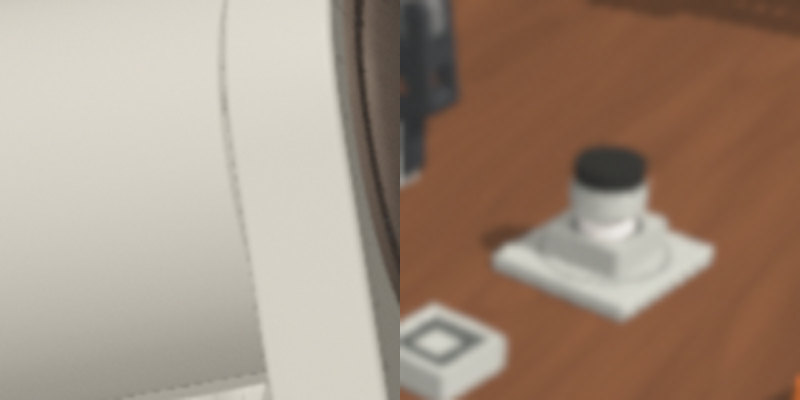

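The scene view shows the whole stack upright, the cushion level and centred on top at crop (610,168), and the arm clear of it. Handing in.

```bash
python3 -c "
from workcell import *
print(job_done())"
```

```text
the job is handed in; nothing more can be done
None
```

The press stack (round-recess die, round blank, top die, cushion) is built on the press plate in the set order, and the job was handed in at about 33 s. The blank and top die measured within 1 mm of plate centre; the die and cushion were checked only by eye in the last pictures. I sent no moves to the square die or square blank, and no verdict came back.

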